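# Change over the drying rack of a watch workshop

### The arm

A 7-joint arm with a two-finger parallel gripper is mounted at the origin on the work surface. World frame = base frame: x ahead of the robot, y to its left, z up, the work surface at z = 0. Lengths are in m, angles in rad, forces in N, time in s.
With the tool pointing down it reaches from about 0.425 to 0.95 m from the base axis. Payload 4.7 kg.
Tool frame: the origin (TCP) lies on the centre line of the jaws, within the pads' length; the fingertips stand robot.nose_length ahead of it and the grasp point (between the pads) lies 8 mm behind it (robot.nose_length is the distance from the TCP to the fingertips, in m); z points along the fingers, y is the line along which they close (so a half turn about z gives the same grasp; the last joint's range is limited). The gripper opens to 85 mm and grips with 20 to 120 N. Pads are 22 mm wide; open, the fingers measure 114 mm over their backs; the gripper's body (76 mm by 85 mm) begins 54 mm behind the grasp point. The pads swing forward as they close: fully open they stand 13 mm farther back than shut.
Start: joints at [1.272, 0.469, -0.049, 1.532, 0.024, 1.141, -0.082], TCP at [0.18, -0.651, 0.242] pointing down, gripper open.
Joint ranges: [-2.59, 2.59], [-0.33, 1.99], [-1.39, 1.29], [0.1, 2.45], [-1.04, 4.18], [0.21, 1.99], [-2.66, 2.66]. Speed limits (rad/s): [2.57, 2.57, 3.14, 3.14, 3.14, 3.14, 3.14].

### API

Orientations are given as [roll, pitch, yaw] about the fixed x, y, z axes, in that order (R = Rz(yaw) Ry(pitch) Rx(roll)).
In Python, from plant import robot gives the robot as it stands. Calls block until the motion is done:
- robot.goto(position, orientation): joint-space move of the TCP to a pose.
- robot.move_straight(position, vel=0.15, attitude=None, contact_N=None): straight line of the TCP; attitude=None keeps the orientation; vel is the mean speed in m/s. With contact_N (N) it stops when the force on the tool has changed by that much, and returns True; else False.
- robot.move_joints(angles): joint-space move.
- robot.grip(opening, strength=None): opening from 0.0 (shut) to 1.0 (fully open); strength is the grip in N (None keeps the last); returns when the fingers have stopped.
- robot.sleep(seconds).
- robot.inverse_kinematics(position, orientation): joint angles nearest the present ones, or None.
- robot.sense(): the state.
- robot.grab_frame(name): name is "scene" or "top"; returns a dict with "image" (420x560x3 uint8, red, green, blue), "range_z" (420x560 float32, m along the optical axis (not along the pixel's ray), 0 where there is no reading), "fx", "fy", "cx", "cy" (pixels), "R" (3x3) and "t" (3): a world point X has camera coordinates R X + t. Camera axes: x right, y down, z forward; pixel columns grow to the right and rows downward; lengths in m; the calibration is good to about 2 mm. A picture is of the moment at which its call begins.
A pose or a line that the arm cannot do raises robot.IKError and nothing moves.
- robot.close_job(): hands the job in; it is judged then, once.
The state is a dict: "t": time; "joint_pos": joint angles; "joint_velocities": joint speeds; "effort": joint torques, N m; "tcp_pos": TCP position; "tcp_rot": TCP orientation; "wrist_force": force on the tool from outside, world axes, zero at the start; "torque": the same for the moment, N m; "opening": opening from 0.0 (shut) to 1.0 (fully open); "gripper_force": force on a finger pad.
Only numpy, scipy, OpenCV 4.12 (cv2) and the standard library are available. Lean on these libraries where they do the work, as an engineer would, in place of code of your own. Each camera call takes 0.05 s, during which the arm holds its last target. There are 200 camera calls.

### The job

Get the drying rack ready and start it: first move every tall watch stand off the rack and leave it standing wholly on the cork mat, never letting one fall over, for they are top-heavy. Then turn each wash can that lies on the bench upside down and set it over a peg of the rack, one to a peg, mouth down with its rim flat on the plate; only when all the cans are on, push the dryer's switch lever fully over to on. Leave the other things on the bench where they are.

Things in the scene. Friction and masses are not known exactly. Their poses are not given: they have to be found in the camera images.
- rack: fixed drying rack: grey plate 200 x 440 x 12 mm on the bench with three upright aluminium pegs in a row (rack y axis, 150 mm apart) and a low white blower manifold, 50 mm high, along its far edge (its near face 100 mm beyond the peg row, rack +x). Origin on the bench under the middle peg, z up.
- mat: fixed cork parking mat, 260 mm (its x) x 160 mm (its y), 4 mm thick; origin at the centre of its underside on the bench, z up.
- dryer_base: fixed white switch block of the dryer, 70 (x) x 50 (y) x 25 mm; origin at the centre of its underside. Its steel switch lever pivots about the block's y axis 22 mm above the bench and moves towards the block's +x (roughly away from the robot) to switch on.
- dryer (a joint): angle of the dryer's switch lever: 0 to 0.2 = off (leaning about 29 degrees to the block's -x, the robot's side), 1.0 = fully on (leaning as far to +x). Stays where it is left; about 1 N at the tip moves it.
- dryer_tip (a point): centre of the black ball, 26 mm in diameter, at the end of the switch lever, 80 mm from its pivot; 92 mm above the bench at either end of the swing, 102 mm when upright.
- peg1 (a point): foot of an upright drying peg on the rack's axis: 22 mm in diameter, round-topped, rising 70 mm above this point, which is on the plate's top surface (12 mm above the bench). Every peg is alike and takes any one can.
- peg2 (a point): foot of an upright drying peg on the rack's axis: 22 mm in diameter, round-topped, rising 70 mm above this point, which is on the plate's top surface (12 mm above the bench). Every peg is alike and takes any one can.
- peg3 (a point): foot of an upright drying peg on the rack's axis: 22 mm in diameter, round-topped, rising 70 mm above this point, which is on the plate's top surface (12 mm above the bench). Every peg is alike and takes any one can.
- stand1_mid (a point): tall watch stand, 225 mm, 0.3 kg, top-heavy (tips beyond about 13 degrees): foot 52 mm across, thin stalk, wristwatch on a carrier (50 x 38 mm, 115 to 166 mm above the underside), above it a grey round grip 20 mm in diameter, from 166 to 225 mm. Point: on the axis, 112.5 mm above the underside; z up the stand. Starts upright on the rack plate. None if absent.
- stand2_mid (a point): tall watch stand, 225 mm, 0.3 kg, top-heavy (tips beyond about 13 degrees): foot 52 mm across, thin stalk, wristwatch on a carrier (50 x 38 mm, 115 to 166 mm above the underside), above it a grey round grip 20 mm in diameter, from 166 to 225 mm. Point: on the axis, 112.5 mm above the underside; z up the stand. Starts upright on the rack plate. None if absent.
- stand3_mid (a point): tall watch stand, 225 mm, 0.3 kg, top-heavy (tips beyond about 13 degrees): foot 52 mm across, thin stalk, wristwatch on a carrier (50 x 38 mm, 115 to 166 mm above the underside), above it a grey round grip 20 mm in diameter, from 166 to 225 mm. Point: on the axis, 112.5 mm above the underside; z up the stand. Starts upright on the rack plate. None if absent.
- can1_mid (a point): stainless square wash can, 50 x 50 x 90 mm long, walls and bottom 3 mm, one end open, about 0.14 kg, lying on its side on the bench at the start. Point: its centre; z from the closed bottom to the open mouth. Mouth down over a peg, its rim rests on the plate, this point 45 mm above the plate. None if absent.
- can2_mid (a point): stainless square wash can, 50 x 50 x 90 mm long, walls and bottom 3 mm, one end open, about 0.14 kg, lying on its side on the bench at the start. Point: its centre; z from the closed bottom to the open mouth. Mouth down over a peg, its rim rests on the plate, this point 45 mm above the plate. None if absent.
- can3_mid (a point): stainless square wash can, 50 x 50 x 90 mm long, walls and bottom 3 mm, one end open, about 0.14 kg, lying on its side on the bench at the start. Point: its centre; z from the closed bottom to the open mouth. Mouth down over a peg, its rim rests on the plate, this point 45 mm above the plate. None if absent.
- block: fixed dark steel bench block near the cans, 40 x 40 x 40 mm with a low brass button on top; leave alone. Origin at the centre of its underside.
- oil: bystander, leave alone: amber oil bottle, 36 mm in diameter, 85 mm high; loose, origin at the centre of its underside.
- tin: bystander, leave alone: low round aluminium tin, 56 mm in diameter, 26 mm high; loose, origin at the centre of its underside.
- driver: bystander, leave alone: small screwdriver lying flat, 130 mm long; loose, origin at the centre of its underside.

How it is judged:
On the way, in this order (a step that is already met when the one before it is completed fails the run):
1. every watch stand present stands upright on the cork mat (x of stand1_mid in the frame of mat between -0.115 and 0.115 m and y of stand1_mid in the frame of mat between -0.065 and 0.065 m and z of stand1_mid in the frame of mat between 0.108 and 0.124 m and angle between each of stand1_mid, stand2_mid, stand3_mid's own z axis and vertical below 0.08 rad and x of stand2_mid in the frame of mat between -0.115 and 0.115 m and y of stand2_mid in the frame of mat between -0.065 and 0.065 m and z of stand2_mid in the frame of mat between 0.108 and 0.124 m and x of stand3_mid in the frame of mat between -0.115 and 0.115 m and y of stand3_mid in the frame of mat between -0.065 and 0.065 m and z of stand3_mid in the frame of mat between 0.108 and 0.124 m), for 0.5 s.
2. every can present is upside down over a peg of its own, rim on the plate (angle between each of can1_mid, can2_mid, can3_mid's own z axis and vertical above 3 rad and z of can1_mid in the frame of rack between 0.047 and 0.067 m and (horizontal distance between can1_mid and peg1 below 0.022 m or horizontal distance between can1_mid and peg2 below 0.022 m or horizontal distance between can1_mid and peg3 below 0.022 m) and z of can2_mid in the frame of rack between 0.047 and 0.067 m and (horizontal distance between can2_mid and peg1 below 0.022 m or horizontal distance between can2_mid and peg2 below 0.022 m or horizontal distance between can2_mid and peg3 below 0.022 m) and z of can3_mid in the frame of rack between 0.047 and 0.067 m and (horizontal distance between can3_mid and peg1 below 0.022 m or horizontal distance between can3_mid and peg2 below 0.022 m or horizontal distance between can3_mid and peg3 below 0.022 m)), for 0.5 s.
3. the dryer's lever is pushed over to on (value of joint dryer above 0.8 rad), for 0.5 s.
At the end, for the whole second after the job is handed in: Stands upright (0.08 rad) on the mat, axes within 115 mm (mat x) and 65 mm (mat y) of its centre; cans mouth down (0.14 rad), each within 22 mm of a peg's axis, centre 47 to 67 mm above the bench; lever past 0.8 rad (all of step 1 and all of step 2 and value of joint dryer above 0.8 rad); the robot touches nothing.
It fails at once if a watch stand falls over (tilts by more than 0.6 rad) (angle between any of stand1_mid, stand2_mid, stand3_mid's own z axis and vertical above 0.6 rad).
It fails at once if the oil bottle, tin or screwdriver is moved by more than 40 mm (distance of any of oil, tin, driver from where it was at the start of the episode above 0.04 m).
Of stand1, stand2, stand3 only 2 to 3 are there at a start; the rules pass over those that are not, and their reading is None.
Of can1, can2, can3 only 2 to 3 are there at a start; the rules pass over those that are not, and their reading is None.
At some moment in a run one of can1, can2, can3 may be knocked a few centimetres aside while the robot is not near it.
It also fails if it takes over 210 s, if anything falls off the work surface, if the arm or the gripper's body presses on something with over 40 N, if the wrist force passes 120 N, or if a joint passes its speed limit or range.

## Working session

There is one attempt and no reset: what is moved stays moved. The work goes in short steps, each a Python script; the robot and the scene stay as the last script left them, time stands still between calls to the robot, and variables do not carry over. Pictures are saved under pics/ and viewed, at most 14 in all, crops included, and the job is handed in when it is done.

```bash
mkdir -p pics; ls
python3 - <<'E'
from plant import robot
import cv2,numpy as np
for n in("top","scene"):
    f=robot.grab_frame(n);cv2.imwrite(f"pics/{n}0.png",cv2.cvtColor(f["image"],cv2.COLOR_RGB2BGR))
    np.savez(f"{n}0.npz",**f)
    R,t=np.array(f["R"]),np.array(f["t"]);print(n,-R.T@t,R.round(3).tolist(),f["fx"],f["cx"],f["cy"])
s=robot.sense();print(s["t"],s["tcp_pos"],s["tcp_rot"],s["opening"],robot.nose_length)
E
```

```text
pics
top [0.27995245 0.01228996 1.21246768] [[0.061, -0.998, 0.003], [-0.978, -0.061, -0.202], [0.201, 0.01, -0.979]] 471.0938090026617 282.40632036963615 208.1360504768112
scene [1.02081174 0.93147393 0.96520724] [[-0.874, 0.486, -0.0], [0.311, 0.558, -0.769], [-0.374, -0.672, -0.639]] 508.94784864126194 281.8544185868112 208.09674068780268
0.1 [ 0.17977791 -0.65009567  0.24136058] [-3.13983331e+00  6.57981712e-05  2.69810966e-01] 1.0000363016783402 0.011
```

View pics/top0.png

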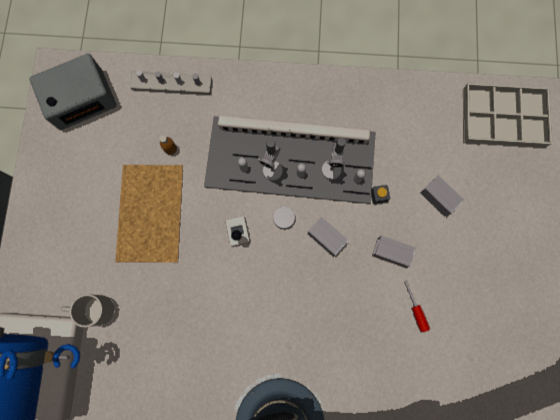

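View pics/scene0.png

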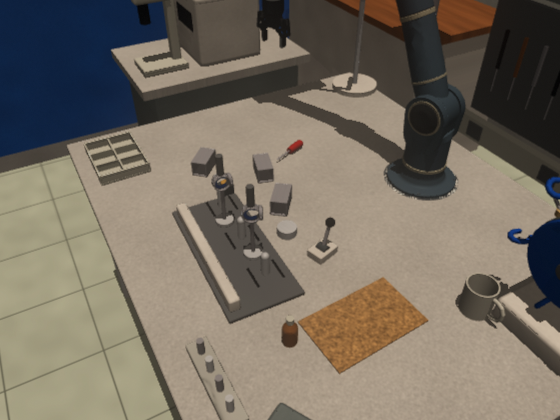

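```bash
cat > h.py <<'E'
import numpy as np,cv2
def cloud(f):
    z=np.array(f["range_z"],float);v,u=np.mgrid[:z.shape[0],:z.shape[1]]
    c=np.stack([(u-f["cx"])/f["fx"]*z,(v-f["cy"])/f["fy"]*z,z],-1)
    P=(c-np.array(f["t"]))@np.array(f["R"]); P[z==0]=np.nan
    return P
def ray(f,u,v,h):
    R,t=np.array(f["R"]),np.array(f["t"]);C=-R.T@t
    d=R.T@np.array([(u-f["cx"])/f["fx"],(v-f["cy"])/f["fy"],1]);return C+d*(h-C[2])/d[2]
def rect(p): # mm rect of xy points -> centre, size, long axis direction angle
    (c,s,a)=cv2.minAreaRect((p[:,:2]*1000).astype(np.float32))
    if s[0]<s[1]: s=(s[1],s[0]);a+=90
    return np.round(c,1),np.round(s,1),round(a,1)
E
python3 - <<'E'
import numpy as np,cv2
from h import *
T=dict(np.load("top0.npz"));S=dict(np.load("scene0.npz"));P=cloud(T);Q=cloud(S)
im=T["image"];hsv=cv2.cvtColor(im,cv2.COLOR_RGB2HSV)
def comps(m,P,name,mn=12):
    n,l,st,ce=cv2.connectedComponentsWithStats(m.astype(np.uint8))
    for i in range(1,n):
        if st[i,4]>=mn:
            p=P[l==i];print(name,ce[i].round(),st[i,4],rect(p),"z",np.percentile(p[:,2],[5,50,95]).round(3))
roi=(P[...,0]>.3)&(P[...,0]<.95)&(abs(P[...,1])<.5)
comps(roi&(hsv[...,1]>130)&(hsv[...,0]<22)&(P[...,2]<.02)&(hsv[...,2]>90),P,"cork",500)
comps(roi&(P[...,2]>.04)&(P[...,2]<.06),P,"z50")
comps(roi&(P[...,2]>.07)&(P[...,2]<.105),P,"pegtop/lever",6)
comps(roi&(P[...,2]>.19),P,"standtop",6)
comps(roi&(P[...,2]>.007)&(P[...,2]<.018),P,"plate",500)
roi=(Q[...,0]>.3)&(Q[...,0]<.95)&(abs(Q[...,1])<.5)
comps(roi&(Q[...,2]>.072)&(Q[...,2]<.11),Q,"S peg",6)
comps(roi&(Q[...,2]>.185),Q,"S standtop",6)
b=cv2.cvtColor(im,cv2.COLOR_RGB2BGR)[160:280,290:480];s=cv2.cvtColor(S["image"],cv2.COLOR_RGB2BGR)[130:230,180:310]
a=cv2.resize(b,(760,480)[:2],interpolation=3)[:300*2];
a=cv2.resize(b,None,fx=2.5,fy=2.5,interpolation=2);c=cv2.resize(s,None,fx=2.5,fy=2.5,interpolation=2)
o=np.zeros((300,800,3),np.uint8);o[:,:475]=a;o[:250,475:]=c;cv2.imwrite("pics/c0.png",o)
E
```

```text
cork [149. 214.] 5795 (array([497.2, 371.3]), array([257.4, 160.1]), 3.5) z [-0.     0.004  0.007]
z50 [140.  75.] 42 (array([858.7, 426.7]), array([17.4, 14.9]), 52.0) z [0.041 0.055 0.06 ]
z50 [158.  76.] 39 (array([857.6, 376.5]), array([15.3, 14.9]), 126.4) z [0.043 0.056 0.06 ]
z50 [177.  78.] 32 (array([856.8, 328.1]), array([17.6, 12.9]), 69.8) z [0.043 0.055 0.059]
z50 [196.  80.] 23 (array([853.3, 274.3]), array([15. ,  6.7]), 117.3) z [0.041 0.053 0.059]
z50 [110.  99.] 21 (array([786.7, 496.6]), array([21.2,  6.6]), 179.2) z [0.042 0.051 0.057]
z50 [294. 128.] 1738 (array([736.4,   8.9]), array([398.2,  32.7]), 87.6) z [0.043 0.049 0.053]
z50 [168. 146.] 84 (array([667.6, 333.4]), array([34.8, 26.2]), 114.1) z [0.042 0.054 0.059]
z50 [244. 167.] 16 (array([620.3, 130.5]), array([20.5,  7.9]), 107.1) z [0.041 0.052 0.059]
z50 [301. 173.] 17 (array([613. , -16.3]), array([18.4,  5.2]), 85.1) z [0.043 0.054 0.059]
z50 [358. 179.] 21 (array([ 609.2, -163.4]), array([20.6, 10.3]), 60.1) z [0.041 0.049 0.059]
z50 [444. 195.] 735 (array([ 580.4, -383.5]), array([90. , 52.6]), 47.
[... 1371 characters left out ...]
]), 79.8) z [0.076 0.09  0.109]
S peg [240. 221.] 39 (array([625., -11.]), array([19.8, 14.1]), 109.3) z [0.073 0.079 0.085]
S peg [328. 226.] 75 (array([440.8, 138. ]), array([23.6, 19.3]), 144.8) z [0.073 0.1   0.109]
S peg [252. 233.] 45 (array([625.8,  62.2]), array([8.9, 8.9]), 64.6) z [0.075 0.091 0.108]
S peg [264. 256.] 54 (array([628.7, 137.4]), array([20.7, 19.2]), 174.5) z [0.074 0.079 0.085]
S peg [289. 320.] 74 (array([672.8, 338.7]), array([17.9, 17.1]), 23.4) z [0.074 0.085 0.088]
S standtop [219. 164.] 154 (array([637.6, -93.5]), array([23.1, 19.1]), 73.2) z [0.187 0.219 0.24 ]
S standtop [249. 195.] 175 (array([625.1,  61.2]), array([20.7, 20.3]), 89.1) z [0.189 0.219 0.24 ]
```

View pics/c0.png

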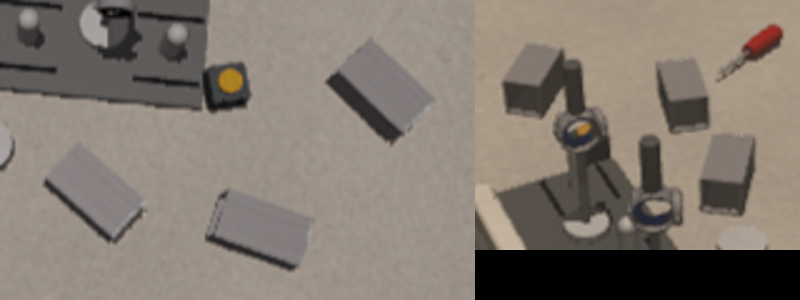

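```bash
cat >> h.py <<'E'
def mouth(T,Q,c,a):
    """depth behind each end plane of points seen inside the can section"""
    d=np.array([np.cos(a),np.sin(a)]);n=np.array([-d[1],d[0]])
    out=[]
    for P in (T,Q):
        q=P[...,:2]-c;s=q@d;w=q@n
        for sg in(1,-1):
            m=(abs(w)<.018)&(P[...,2]>.008)&(P[...,2]<.040)&(sg*s>-.03)&(sg*s<.06)
            out.append((sg,int(m.sum()),np.percentile(sg*s[m],[10,50,90]).round(3).tolist() if m.sum()>3 else None))
    return out
E
python3 - <<'E'
import numpy as np
from h import *
from plant import robot
P=cloud(dict(np.load("top0.npz")));Q=cloud(dict(np.load("scene0.npz")))
for c,a in(((.4563,-.0934),50.9),((.4292,-.2622),73.4),((.5804,-.3835),47.8)):
    print(c,mouth(P,Q,np.array(c),np.radians(a)))
print([ (round(y,3),p) for y,p in []])
# place IK: tool heading psi, tilt from vertical th ; R columns
from scipy.spatial.transform import Rotation as Ro
def ori(psi,th,flip=0):
    # tool z = sin th * heading + cos th * down, tool y horizontal
    h=np.array([np.cos(psi),np.sin(psi),0]);z=np.sin(th)*h-np.cos(th)*np.array([0,0,1]);y=np.cross([0,0,1],h)*(-1 if not flip else 1)
    x=np.cross(y,z);return Ro.from_matrix(np.c_[x,y,z]).as_euler("xyz").tolist()
for peg in((.628,.135),(.622,-.0145),(.6155,-.164)):
  for th in(90,75,60,45):
    print(peg,th,[(p,f) for p in(-60,-30,0,30,60) for f in(0,1) if robot.inverse_kinematics([*peg,.082],ori(np.radians(p),np.radians(th),f)) is not None and robot.inverse_kinematics([*peg,.20],ori(np.radians(p),np.radians(th),f)) is not None])
E
```

```text
(0.4563, -0.0934) [(1, 0, None), (-1, 1, None), (1, 15, [0.008, 0.018, 0.049]), (-1, 9, [-0.02, -0.014, -0.006])]
(0.4292, -0.2622) [(1, 1, None), (-1, 0, None), (1, 22, [-0.003, 0.016, 0.044]), (-1, 14, [-0.021, -0.008, 0.007])]
(0.5804, -0.3835) [(1, 0, None), (-1, 0, None), (1, 17, [0.012, 0.028, 0.043]), (-1, 10, [-0.028, -0.018, -0.009])]
[]
(0.628, 0.135) 90 [(-60, 0), (-60, 1), (-30, 0), (-30, 1), (0, 0), (0, 1), (30, 0), (30, 1), (60, 0), (60, 1)]
(0.628, 0.135) 75 [(-60, 0), (-60, 1), (-30, 0), (-30, 1), (0, 0), (0, 1), (30, 0), (30, 1), (60, 0), (60, 1)]
(0.628, 0.135) 60 [(-60, 0), (-60, 1), (-30, 0), (-30, 1), (0, 0), (0, 1), (30, 0), (30, 1), (60, 0), (60, 1)]
(0.628, 0.135) 45 [(-60, 0), (-60, 1), (-30, 0), (-30, 1), (0, 0), (0, 1), (30, 1), (60, 0), (60, 1)]
(0.622, -0.0145) 90 [(-60, 0), (-60, 1), (-30, 0), (-30, 1), (30, 0), (30, 1), (60, 0), (60, 1)]
(0.622, -0.0145) 75 [(-60, 0), (-60, 1), (-30, 0), (-30, 1), (30, 0), (30, 1), (60, 0), (60, 1)]
(0.622, -0.0145) 60 [(-60, 0), (-60, 1), (-30, 0), (-30, 1), (0, 0), (0, 1), (30, 0), (30, 1), (60, 0), (60, 1)]
(0.622, -0.0145) 45 [(-60, 0), (-60, 1), (-30, 0), (-30, 1), (0, 0), (0, 1), (60, 0), (60, 1)]
(0.6155, -0.164) 90 [(-60, 0), (-60, 1), (-30, 0), (-30, 1), (0, 0), (0, 1), (30, 0), (30, 1), (60, 0), (60, 1)]
(0.6155, -0.164) 75 [(-60, 0), (-60, 1), (-30, 0), (-30, 1), (0, 0), (0, 1), (30, 0), (30, 1), (60, 0), (60, 1)]
(0.6155, -0.164) 60 [(-60, 0), (-60, 1), (-30, 0), (-30, 1), (0, 0), (0, 1), (60, 0), (60, 1)]
(0.6155, -0.164) 45 [(-60, 0), (-60, 1), (-30, 0), (-30, 1), (0, 1), (30, 0), (30, 1), (60, 0), (60, 1)]<sys>:0: UserWarning: Gimbal lock detected. Setting third angle to zero since it is not possible to uniquely determine all angles.
```

```bash
cat >> h.py <<'E'
from scipy.spatial.transform import Rotation as Ro
def ori(psi,th,flip=0):
    h=np.array([np.cos(psi),np.sin(psi),0]);z=np.sin(th)*h-np.cos(th)*np.array([0,0,1.]);y=np.cross([0,0,1],h)*(-1 if not flip else 1)
    return Ro.from_matrix(np.c_[np.cross(y,z),y,z]).as_euler("xyz").tolist()
D=[np.pi,0,0]
E
python3 - <<'E'
import numpy as np
from h import *
from plant import robot
p=robot.sense()["tcp_pos"];robot.move_straight([p[0],p[1],.40],vel=.25)
mc=np.array([.4972,.3713]);mx=np.array([np.cos(np.radians(3.5)),np.sin(np.radians(3.5))])
for st,k in(((.624,.0595),.06),((.6365,-.0945),-.06)):
    robot.goto([*st,.34],D);robot.grip(.7,50)
    robot.move_straight([*st,.206],vel=.1);robot.grip(0.,50)
    s=robot.sense();print(s["opening"],s["gripper_force"],s["wrist_force"].round(1) if hasattr(s["wrist_force"],"round") else s["wrist_force"])
    robot.move_straight([*st,.33],vel=.12)
    g=mc+k*mx
    robot.move_straight([*g,.33],vel=.2);robot.move_straight([*g,.215],vel=.1)
    print(robot.move_straight([*g,.190],vel=.02,contact_N=3),robot.sense()["tcp_pos"])
    robot.sleep(.2);robot.grip(.6);robot.move_straight([*g,.36],vel=.15)
robot.goto([.45,.1,.45],D)
T=robot.grab_frame("top");S=robot.grab_frame("scene");np.savez("top1.npz",**T);np.savez("scene1.npz",**S)
cv2.imwrite("pics/s1.png",cv2.cvtColor(cv2.resize(S["image"][140:420,170:450],(600,600)),cv2.COLOR_RGB2BGR))
z=np.load("scene0.npz")["image"];o=np.hstack([cv2.resize(z[y-17:y+17,x-17:x+17],(265,265),interpolation=cv2.INTER_NEAREST) for x,y in((204,162),(263,167),(281,199))])
cv2.imwrite("pics/z0.png",cv2.cvtColor(o,cv2.COLOR_RGB2BGR));print(robot.sense()["t"])
for n,F in(("T",T),("S",S)):
    P=cloud(F);m=(P[...,2]>.185)&(P[...,2]<.25)&(P[...,0]>.3)&(P[...,0]<.75)&(P[...,1]>.28)&(P[...,1]<.46)
    k,l,st,ce=cv2.connectedComponentsWithStats(m.astype(np.uint8))
    for i in range(1,k):
        if st[i,4]>20:print(n,rect(P[l==i]),P[l==i][:,2].max())
E
```

```text
0.2221462110268043 48.76225233078003 [0.4 0.  1.9]
True [0.55700556 0.3749181  0.19842749]
0.22095927381832237 48.77383768558502 [-0.3 -0.9  2.5]
True [0.43729192 0.36765319 0.19836495]
26.025
T (array([557.1, 372.4]), array([20.4, 18.7]), 45.9) 0.23194024670502247
T (array([437.4, 364.1]), array([19.1, 18.9]), 67.9) 0.23137780547214581
S (array([439.1, 368.5]), array([20.9, 19.6]), 13.1) 0.23423386467646926
S (array([558.7, 376.2]), array([20.6, 18.5]), 18.9) 0.2337352363592714
```

View pics/s1.png

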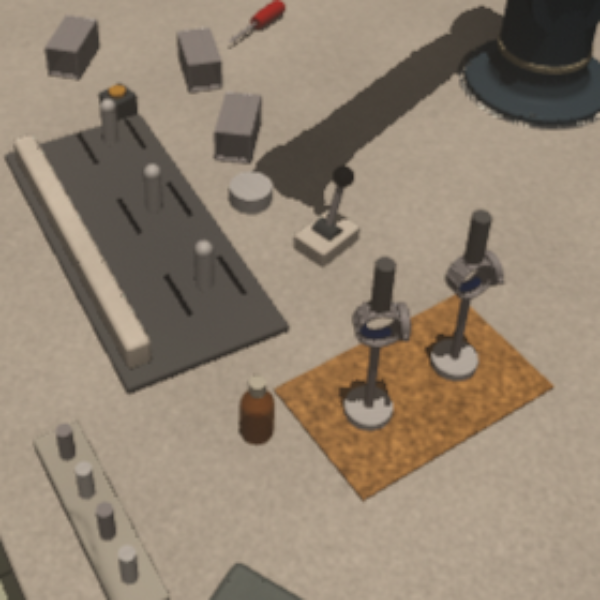

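View pics/z0.png

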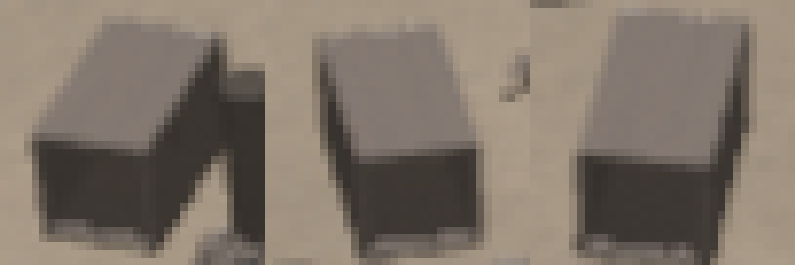

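```bash
cat >> h.py <<'E'
from plant import robot
PEG={1:(.627,.1355),2:(.621,-.0135),3:(.6145,-.163)}
def cans(F):
    """lying cans from the top view: (centre xy, axis angle modulo 180 deg)"""
    P=cloud(F);m=(P[...,2]>.044)&(P[...,2]<.056)&(P[...,0]>.3)&(P[...,0]<.75)&(P[...,1]<.1)&(P[...,1]>-.6)
    n,l,st,_=cv2.connectedComponentsWithStats(m.astype(np.uint8));out=[]
    for i in range(1,n):
        c,s,a=rect(P[l==i])
        if 80<s[0]<100 and 42<s[1]<60: out.append((c/1000+[0,.0024],(a+180)%180))
    return out
def mat(o): return Ro.from_euler("xyz",o).as_matrix()
def tcp(g,o): return np.array(g)+.008*mat(o)[:,2]
def go(p,o):
    try: robot.move_straight(p,vel=.2,attitude=o)
    except robot.IKError: print("goto fallback");robot.goto(p,o)
def pick_place(c,a,peg,th=np.pi/4,s=.02):
    a=np.radians(a);m=np.array([np.cos(a),np.sin(a)])
    q0=np.array(robot.sense()["joint_pos"]);best=None
    g=np.r_[c-s*m,.031];pg=np.r_[peg,.012+.045+s]
    for f in(0,1):
        o=ori(a,th,f);back=-mat(o)[:,2]*.12
        j=robot.inverse_kinematics(tcp(g,o)+back,o);k=robot.inverse_kinematics(tcp(g,o),o)
        if j is None or k is None: continue
        for psi in np.radians(np.arange(-60,61,15)):
            o2=ori(psi,np.pi/2-th,1-f)
            assert (mat(o2)@mat(o).T@np.r_[m,0])[2]<-.99
            js=[robot.inverse_kinematics(tcp(pg+[0,0,h],o2),o2) for h in(0,.12)]
            if any(x is None for x in js): continue
            cost=abs(np.array(js[1])-j).max()+abs(np.array(js[0])-js[1]).max()+abs(np.array(j)-q0).max()*.5
            if best is None or cost<best[0]: best=(cost,o,o2,back,psi,f)
    cost,o,o2,back,psi,f=best;print("cost",round(cost,2),"psi",round(np.degrees(psi)),f)
    robot.grip(1.,60);robot.goto(tcp(g,o)+back,o)
    robot.move_straight(tcp(g,o),vel=.1);robot.grip(0.,60);r=robot.sense();print("grip",r["opening"],r["gripper_force"])
    robot.move_straight(tcp(g+[0,0,.22],o),vel=.2)
    go(tcp(pg+[0,0,.13],o2),o2)
    print("hold",robot.sense()["opening"])
    robot.move_straight(tcp(pg+[0,0,.012],o2),vel=.1)
    print("contact",robot.move_straight(tcp(pg-[0,0,.004],o2),vel=.02,contact_N=4),np.array(robot.sense()["tcp_pos"])-tcp(pg,o2))
    robot.grip(1.);robot.move_straight(tcp(pg,o2)-.12*mat(o2)[:,2],vel=.15)
def look(n):
    robot.goto([.45,.25,.45],D);T=robot.grab_frame("top");S=robot.grab_frame("scene")
    np.savez(f"top{n}.npz",**T);np.savez(f"scene{n}.npz",**S);return T,S
E
python3 - <<'E'
from h import *
T,S=look(2);L=cans(T);print(L)
for c,a in L: print(mouth(cloud(T),cloud(S),c,np.radians(a))[2:])
c,a=min(L,key=lambda k:np.hypot(*(k[0]-[.456,-.093])))
pick_place(c,a,PEG[1])
T,S=look(3);print(cans(T),robot.sense()["t"])
cv2.imwrite("pics/s3.png",cv2.cvtColor(cv2.resize(S["image"][140:350,170:450],(800,600)),cv2.COLOR_RGB2BGR))
E
```

```text
[(array([ 0.5803, -0.3812]), 47.099999999999994), (array([ 0.4564, -0.0911]), 51.19999999999999), (array([ 0.4285, -0.2594]), 73.1)]
[(1, 10, [0.008, 0.034, 0.045]), (-1, 4, [-0.022, -0.013, -0.004])]
[(1, 25, [0.003, 0.015, 0.043]), (-1, 20, [-0.028, -0.011, -0.003])]
[(1, 17, [-0.007, 0.023, 0.045]), (-1, 10, [-0.023, -0.002, 0.009])]
cost 3.56 psi 45 1
grip 0.5812607274938192 61.80028595030308
hold 0.5802235635132812Traceback (most recent call last):
  File "<stdin>", line 5, in <module>
  File "h.py", line 65, in pick_place
    robot.move_straight(tcp(pg+[0,0,.012],o2),vel=.1)
    ~~~~~~~~~~~~~~~~~~~^^^^^^^^^^^^^^^^^^^^^^^^^^^^^^
plant.IKError: the arm cannot follow that straight line within its joint ranges
```

Run:
```python
from h import *
pg=np.r_[PEG[1],.077]
s=robot.sense();print(s["t"],np.round(s["joint_pos"],2),np.round(s["tcp_pos"],3),s["opening"])
for th in(45,60):
  for psi in range(-60,76,15):
    o2=ori(np.radians(psi),np.radians(th),0)
    js=[robot.inverse_kinematics(tcp(pg+[0,0,h],o2),o2) for h in(.13,.1,.07,.04,.012,-.004)]
    if any(j is None for j in js): print(th,psi,"none");continue
    js=np.array(js);print(th,psi,"top move",abs(js[0]-s["joint_pos"]).max().round(2),"steps",abs(np.diff(js,axis=0)).max(1).round(2),js[-1].round(2))
```

```text
36.95 [ 0.58  0.44 -0.8   2.07 -0.94  0.21  0.02] [0.631 0.139 0.201] 0.5802235635132812
45 -60 top move 2.31 steps [0.05 0.19 0.19 0.19 0.03] [-0.29  0.73 -0.43  1.85  1.21  1.2   2.19]
45 -45 top move 2.43 steps [0.19 0.19 0.38 4.67 0.09] [-1.39  1.13  1.24  2.04 -0.75  0.39 -2.28]
45 -30 top move 2.57 steps [0.19 0.38 0.57 0.61 0.12] [-1.13  0.74  0.76  2.14  1.38  0.22  2.24]
45 -15 none
45 0 top move 2.71 steps [0.57 0.19 0.19 0.08 0.04] [ 0.37  0.79 -0.99  2.21  2.13  0.92  2.57]
45 15 top move 5.05 steps [2.01 0.19 0.09 0.07 0.04] [ 0.35  0.68 -0.8   2.23  2.44  0.58  2.49]
45 30 none
45 45 top move 0.0 steps [2.22 0.2  0.22 0.28 4.1 ] [ 0.43  0.66 -0.64  2.14  3.98  0.21  1.5 ]
45 60 top move 0.25 steps [0.07 0.06 0.07 0.16 2.  ] [ 0.83  1.04 -1.22  2.02  1.05  0.28 -1.4 ]
45 75 top move 0.48 steps [0.06 0.05 0.05 0.05 0.03] [ 0.55  0.79 -0.72  1.92 -0.65  0.47  0.35]
60 -60 top move 2.24 steps [0.05 0.19 0.19 0.05 0.19] [-0.78  0.79  0.14  1.87  1.12  1.1   2.13]
60 -45 top move 2.28 steps [0.19 0.19 0.2  0.2  0.04] [-1.21  0.9   0.73  2.05  1.13  0.55  2.16]
60 -30 top move 2.3 steps [0.23 0.16 0.39 0.19 0.05] [-0.91  0.72  0.33  2.18  1.78  0.76  1.81]
60 -15 top move 2.87 steps [0.08 0.19 0.19 0.07 0.04] [-0.22  0.71 -0.43  2.26  2.17  1.12  1.96]
60 0 top move 3.15 steps [0.1  0.1  0.11 0.19 0.05] [ 0.34  0.94 -1.    2.31  2.49  1.28  2.37]
60 15 top move 3.43 steps [0.1  0.11 0.11 0.19 0.05] [ 0.51  0.94 -1.    2.33  2.75  1.02  2.47]
60 30 top move 3.81 steps [0.11 0.1  0.25 0.09 0.05] [ 0.66  0.95 -1.    2.29  3.04  0.7   2.5 ]
60 45 top move 5.03 steps [0.26 0.85 0.42 0.16 0.08] [ 0.77  0.98 -1.01  2.2   3.44  0.37  2.35]
60 60 none
60 75 top move 0.42 steps [0.06 0.07 0.09 0.13 0.04] [ 0.67  0.92 -0.77  1.93 -0.98  0.56  0.79]
```

```bash
python3 - <<'E'
s=open("h.py").read()
a=s.index("    for f in(0,1):\n        o=ori");b=s.index("    cost,o,o2,back")
s=s[:a]+'''    for f in(0,1):
        o=ori(a,th,f);back=-mat(o)[:,2]*.12
        P=[robot.inverse_kinematics(p,o) for p in(tcp(g,o)+back,tcp(g,o),tcp(g+[0,0,.22],o))]
        if any(x is None for x in P): continue
        for psi in np.radians(np.arange(-75,106,15)):
            o2=ori(psi,np.pi/2-th,1-f)
            js=[robot.inverse_kinematics(tcp(pg+[0,0,h],o2),o2) for h in(.13,.1,.07,.04,.012,-.004)]
            if any(x is None for x in js): continue
            st=abs(np.diff(js,axis=0)).max()
            cost=abs(np.array(js[0])-P[2]).max()+abs(np.diff(P,axis=0)).max()+5*st
            if best is None or cost<best[0]: best=(cost,o,o2,back,psi,f)
'''+s[b:]
a=s.index("    robot.move_straight(tcp(pg+[0,0,.012]");b=s.index("def look")
s=s[:a]+"    lower(pg,o2)\ndef lower(pg,o2):\n"+s[a:b].replace("    robot","    robot")+s[b:]
open("h.py","w").write(s)
E
python3 - <<'E'
from h import *
pg=np.r_[PEG[1],.077];o2=ori(np.radians(75),np.pi/4,0)
go(tcp(pg+[0,0,.13],o2),o2);lower(pg,o2)
T,S=look(3);print(cans(T),robot.sense()["t"])
cv2.imwrite("pics/s3.png",cv2.cvtColor(cv2.resize(S["image"][140:350,170:450],(800,600)),cv2.COLOR_RGB2BGR))
E
```

```text
contact True [ 2.94736472e-05 -1.44510343e-04  1.38781275e-03]
[(array([ 0.5809, -0.3821]), 46.5), (array([ 0.4287, -0.2592]), 73.0)] 43.2583
```

View pics/s3.png

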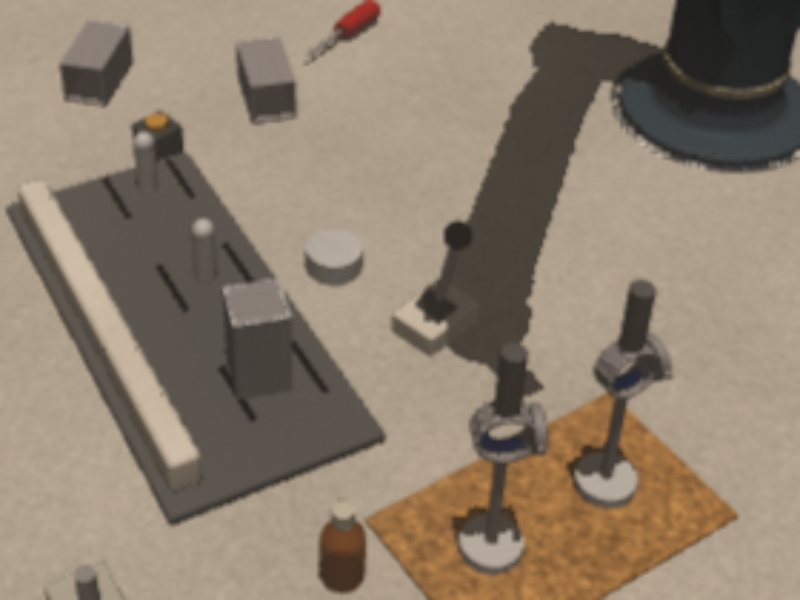

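```bash
sed -i 's/    cost,o,o2,back,psi,f=best;/    assert best[0]<6,best\n    cost,o,o2,back,psi,f=best;/' h.py
python3 - <<'E'
from h import *
T,S=look(4);L=cans(T);c,a=min(L,key=lambda k:k[0][0]);print(c,a)
pick_place(c,a,PEG[2])
T,S=look(5);L=cans(T);print(L,robot.sense()["t"])
for c,a in L: print(mouth(cloud(T),cloud(S),c,np.radians(a))[2:])
cv2.imwrite("pics/s5.png",cv2.cvtColor(cv2.resize(S["image"][140:350,170:450],(800,600)),cv2.COLOR_RGB2BGR))
E
```

```text
[ 0.4286 -0.2592] 73.6
cost 2.56 psi -75 0
grip 0.5755440734811542 61.884211376309395
hold 0.5789829605263094
contact True [1.98690970e-05 1.10325983e-04 7.30375413e-04]
[(array([ 0.5806, -0.3815]), 47.30000000000001)] 56.4833
[(1, 11, [0.001, 0.013, 0.035]), (-1, 8, [-0.028, -0.01, -0.0])]
```

View pics/s5.png

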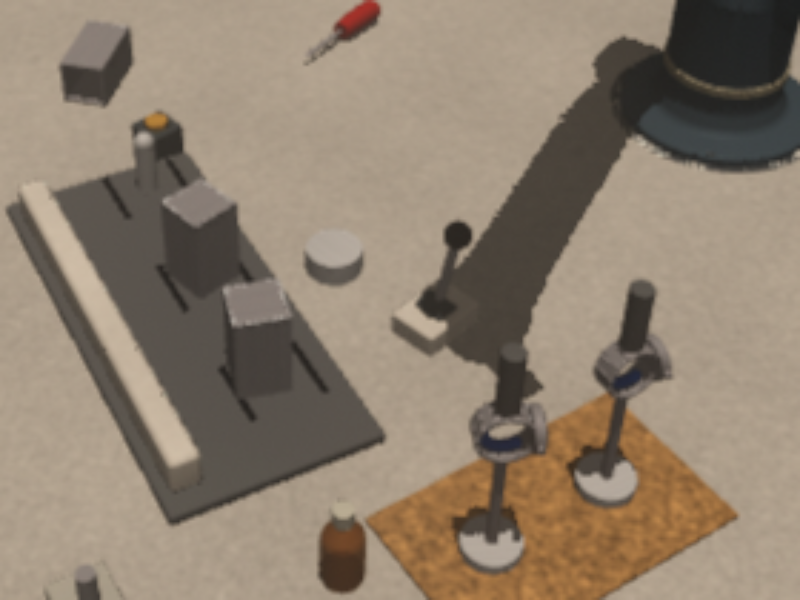

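Run:
```python
from h import *
T=robot.grab_frame("top");L=cans(T);c,a=L[0];print(L)
pick_place(c,a,PEG[3])
T,S=look(6);L=cans(T);print(L,robot.sense()["t"])
for n,F in(("T",T),("S",S)):
    P=cloud(F);m=(P[...,2]>.096)&(P[...,2]<.11)&(P[...,0]>.55)&(P[...,0]<.7)&(abs(P[...,1])<.25)
    k,l,st,_=cv2.connectedComponentsWithStats(m.astype(np.uint8))
    for i in range(1,k):
        if st[i,4]>50: print(n,rect(P[l==i]),np.median(P[l==i][:,2]))
    m=(P[...,0]>.36)&(P[...,0]<.5)&(P[...,1]>.06)&(P[...,1]<.2)
    q=P[m&(P[...,2]>.075)];print("ball",q.mean(0),q.min(0),q.max(0),len(q))
    print("base",rect(P[m&(P[...,2]>.019)&(P[...,2]<.03)]))
cv2.imwrite("pics/s6.png",cv2.cvtColor(cv2.resize(S["image"][140:350,170:450],(800,600)),cv2.COLOR_RGB2BGR))
```

```text
[(array([ 0.5806, -0.3816]), 46.69999999999999)]
cost 2.44 psi -75 0
grip 0.5814713125489561 62.44803920388222
hold 0.5754820195715159
contact True [4.82966578e-05 5.54692303e-05 1.88605475e-03]
[] 69.6
T (array([635.3, 121.6]), array([51.5, 50.7]), 164.2) 0.10176594605278647
T (array([621.7, -21.1]), array([51.7, 50.2]), 14.7) 0.10216484682084966
T (array([ 615. , -170.3]), array([51.1, 51. ]), 14.9) 0.10203912111012305
ball [0.4023078  0.17578317 0.74384391] [0.36002639 0.11753916 0.09820305] [0.4698407  0.19999247 0.79543131] 5156
base (array([458.4, 136.5]), array([70.5, 50.1]), 16.5)
S (array([ 616.5, -167.9]), array([59.6, 55.7]), 101.1) 0.10412962773787038
S (array([621.7, -18.9]), array([54.4, 54.4]), 106.2) 0.10354472019915671
S (array([635.7, 124.3]), array([54.7, 50.9]), 73.7) 0.1036208826493802
ball [0.45288413 0.175043   0.41756976] [0.4261449  0.12427051 0.07542439] [0.46519866 0.19973639 0.55846012] 393
base (array([460.7, 139.6]), array([74.5, 52.3]), 16.5)
```

View pics/s6.png

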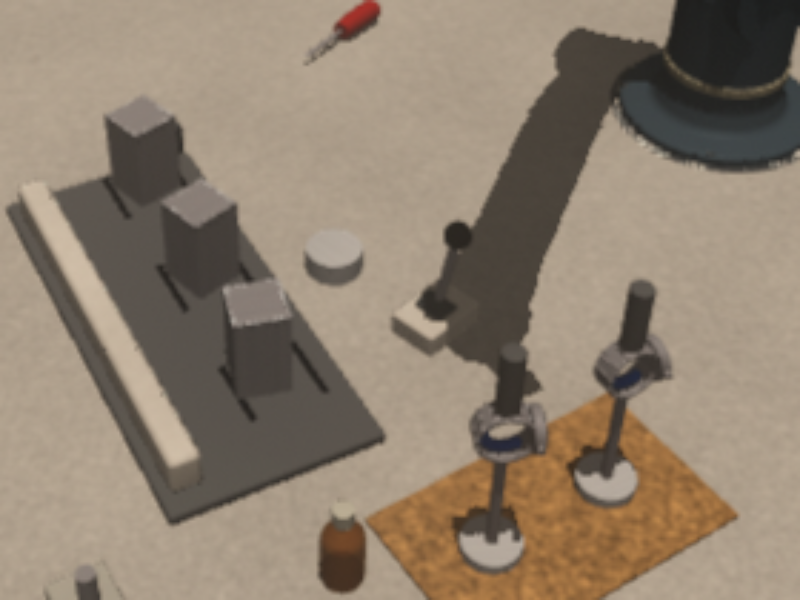

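```bash
cat > push.py <<'E'
from h import *
u=.3505-.0625;u=np.radians(16.5);X=np.array([np.cos(u),np.sin(u),0]);B=np.array([.459,.1385,0])
S=robot.grab_frame("scene");print("ball",(ray(S,330,222,.092)-B)@X,ray(S,330,222,.092))
def T(d,z,o): return B+d*X+[0,0,z]-.011*mat(o)[:,2]
for th in(45,30,60):
    for f in(0,1):
        o=ori(u,np.radians(th),f)
        js=[robot.inverse_kinematics(T(d,z,o),o) for d,z in((-.09,.2),(-.09,.14),(-.09,.082),(-.05,.082),(-.01,.082),(.024,.082))]
        if any(j is None for j in js): print(th,f,"none");continue
        st=abs(np.diff(js,axis=0)).max();print(th,f,st.round(2))
        if st<.6: break
    else: continue
    break
else: raise SystemExit
robot.grip(0.,20);robot.goto(T(-.09,.2,o),o);robot.move_straight(T(-.09,.082,o),vel=.15)
w=np.array(robot.sense()["wrist_force"])
print(robot.move_straight(T(.018,.082,o),vel=.05,contact_N=10),(np.array(robot.sense()["tcp_pos"])-T(0,.082,o))@X,np.array(robot.sense()["wrist_force"])-w)
robot.move_straight(T(-.07,.1,o),vel=.15);robot.move_straight(T(-.09,.25,o),vel=.2)
_,S=look(7);print(robot.sense()["t"])
cv2.imwrite("pics/s7.png",cv2.cvtColor(cv2.resize(S["image"][140:350,170:450],(800,600)),cv2.COLOR_RGB2BGR))
E
python3 push.py
```

```text
ball -0.03358058423687108 [0.42849837 0.12323668 0.092     ]
45 0 none
45 1 none
30 0 none
30 1 none
60 0 none
60 1 none
```

Run:
```python
from h import *
u=np.radians(16.5);X=np.array([np.cos(u),np.sin(u),0]);B=np.array([.459,.1385,0])
def T(d,z,o): return B+d*X+[0,0,z]-.011*mat(o)[:,2]
for th in(-45,-30,-15,0,15,30,45,60,75):
  for ps in range(-105,106,15):
    for f in(0,1):
        o=ori(u+np.radians(ps),np.radians(th),f)
        js=[robot.inverse_kinematics(T(d,z,o),o) for d,z in((-.09,.2),(-.09,.14),(-.09,.082),(-.05,.082),(-.01,.082),(.01,.082))]
        if any(j is None for j in js): continue
        st=abs(np.diff(js,axis=0)).max()
        if st<.5: print(th,ps,f,st.round(2))
```

```text
-45 -105 0 0.14
-45 -90 0 0.14
-45 -90 1 0.14
-45 -75 0 0.13
-45 -75 1 0.13
-45 -60 0 0.12
-45 -60 1 0.13
-45 -45 0 0.12
-45 -45 1 0.12
-45 -30 0 0.11
-45 -30 1 0.11
-45 -15 0 0.11
-45 -15 1 0.12
-45 0 0 0.11
-45 0 1 0.12
-45 15 0 0.11
-45 15 1 0.12
-45 30 0 0.1
-45 30 1 0.12
-45 45 0 0.1
-45 45 1 0.13
-45 60 0 0.09
-45 60 1 0.14
-45 75 0 0.1
-45 75 1 0.15
-45 90 0 0.13
-45 90 1 0.17
-45 105 0 0.17
-45 105 1 0.2
-30 -105 1 0.17
-30 -90 0 0.25
-30 -90 1 0.15
-30 -75 0 0.15
-30 -75 1 0.15
-30 -60 0 0.14
-30 -60 1 0.14
-30 -45 0 0.13
-30 -45 1 0.13
-30 -30 0 0.13
-30 -30 1 0.12
-30 -15 0 0.12
-30 -15 1 0.13
-30 0 0 0.12
-30 0 1 0.13
-30 15 0 0.12
-30 15 1 0.13
-30 30 0 0.11
-30 30 1 0.13
-30 45 0 0.11
-30 45 1 0.14
-30 60 0 0.1
-30 60 1 0.15
-30 75 0 0.12
-30 75 1 0.16
-30 90 0 0.15
-30 90 1 0.19
-30 105 0 0.2
-30 105 1 0.23
-15 -105 1 0.17
-15 -90 1 0.17
-15 -75 0 0.19
-15 -75 1 0.16
-15 -60 0 0.15
-15 -60 1 0.15
-15 -45 0 0.15
-15 -45 1 0.14
-15 -30 0 0.14
-15 -30 1 0.13
-15 -15 0 0.13
-15 -15 1 0.17
-15 0 0 0.13
-15 0 1 0.16
-15 15 0 0.12
-15 15 1 0.16
-15 30 0 0.12
-15 30 1 0.16
-15
[... 600 characters left out ...]
15 90 0 0.17
15 105 0 0.16
15 105 1 0.19
30 -105 0 0.16
30 -105 1 0.12
30 -90 0 0.19
30 -90 1 0.15
30 -75 0 0.23
30 -75 1 0.2
30 -60 1 0.26
30 60 0 0.22
30 75 0 0.17
30 90 0 0.15
30 90 1 0.25
30 105 0 0.15
30 105 1 0.15
45 -105 0 0.15
45 -105 1 0.1
45 -90 0 0.17
45 -90 1 0.13
45 -75 0 0.2
45 -75 1 0.17
45 -60 1 0.22
45 60 1 0.48
45 75 1 0.14
45 90 0 0.14
45 90 1 0.14
45 105 0 0.13
45 105 1 0.13
60 -105 0 0.19
60 -105 1 0.1
60 -90 0 0.18
60 -90 1 0.11
60 -75 0 0.2
60 -75 1 0.14
60 -60 1 0.19
60 75 1 0.14
60 90 1 0.12
60 105 1 0.11
75 -105 0 0.12
75 -105 1 0.29
75 -90 0 0.19
75 -90 1 0.49
75 -75 0 0.19
75 -75 1 0.14
75 -60 1 0.15
75 75 0 0.29
75 75 1 0.16
75 90 0 0.2
75 90 1 0.12
75 105 1 0.11
```

```bash
sed -i 's/for th in(45,30,60)/for th in(0,)/; s/for f in(0,1)/for f in(0,)/; s/(.024,.082)/(.02,.082)/' push.py; python3 push.py
```

```text
ball -0.03358058423687108 [0.42849837 0.12323668 0.092     ]
0 0 0.15
False 0.015579428198492073 [-6.35755607 -1.86898253  3.64939558]
77.5333
```

View pics/s7.png

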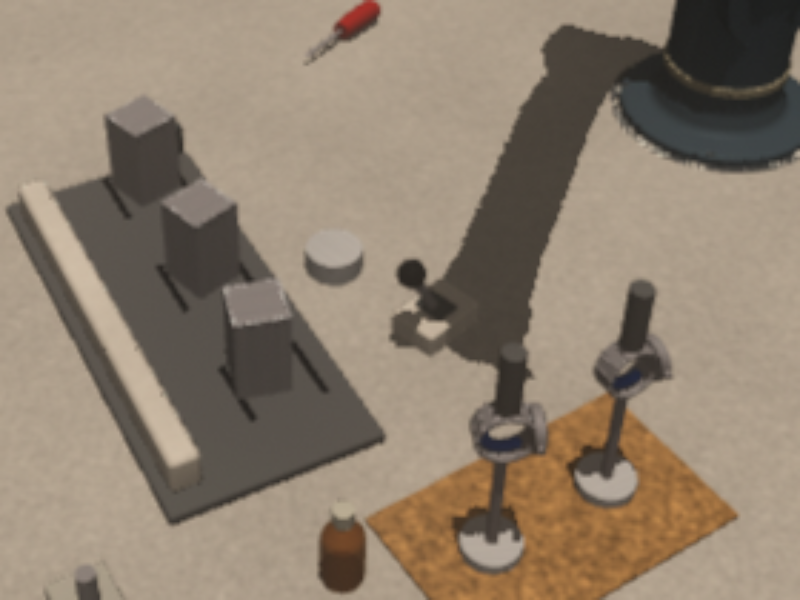

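Run:
```python
from h import *
S=dict(np.load("scene7.npz"));u=np.radians(16.5);X=np.array([np.cos(u),np.sin(u),0])
d=(ray(S,313.7,235.7,.092)-[.459,.1385,0])@X;print(d)
if d>.034: robot.close_job();print("closed")
```

```text
0.03516811547670494
the job is handed in; nothing more can be done
closed
```

I handed the job in at about 78 s: in the camera views both watch stands (only two were present) stand on the mat, all three cans are mouth down over their own pegs, and the dryer lever is over to on; the judge's result was not shown.

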